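Open the lamp shutter and trigger a microscope picture

ROBOT

A 7-joint arm with a two-finger parallel gripper is mounted at the origin on the work surface. World frame = base frame: x ahead of the robot, y to its left, z up, the work surface at z = 0. Lengths are in m, angles in rad, forces in N, time in s.
With the tool pointing down it reaches from about 0.35 to 0.9 m from the base axis. Payload 7.2 kg.
Tool frame: the origin (TCP) lies on the centre line of the jaws, within the pads' length; the fingertips stand 14 mm ahead of it and the grasp point (between the pads) lies 5 mm behind it; x points along the fingers, z is the direction in which the jaws open and shut, and the axes are right-handed (so a half turn about x gives the same grasp; the last joint's range is limited). The gripper opens to 88 mm and grips with 3 to 60 N. Pads are 20 mm wide; open, the fingers measure 115 mm over their backs; the gripper's body (75 mm by 178 mm) begins 61 mm behind the grasp point.
Start: joints at [1.197, 0.411, -0.013, 1.596, 0.006, 1.134, -0.082], TCP at [0.188, -0.596, 0.237] pointing down, gripper open.
Joint ranges: [-2.95, 2.95], [-0.29, 1.99], [-1.47, 1.44], [0.14, 2.54], [-1.03, 4.17], [0.13, 1.85], [-2.86, 2.86]. Speed limits (rad/s): [2.39, 2.39, 3.01, 3.01, 3.14, 3.14, 3.14].

INTERFACE

Orientations are given as a unit quaternion [x, y, z, w].
In Python, from bench import observe, snapshot, calibration, close_job gives the robot as it stands. The module is installed in compiled form; this text tells all that it offers.
- The arm moves only by the shell command python3 -m pendant 'ROWS'. ROWS is JSON, a list of rows, each a list of 3 entries, a list of its own where there are three numbers: the finger opening in m, from 0 to 0.0878, then the shift along the tool's x, y, z in m, then the turn, a rotation vector about the tool's x, y, z in degrees. A call has 1 to 5 rows; each row shifts and turns the commanded pose from where the row before left it, along the tool's axes as they then stand; what a row does not reach is not made up. A row lasts 1/10 s, in which the tool goes at most 50 mm and 8.59 degrees, less where a joint would pass 70% of its speed; a pose out of reach is approached as far as the arm can. A call is refused whole if a number of a shift passes 0.05 or a number of a turn 8.59, either way. A call with a gripper value outside its range is refused whole. The fingers move at their own pace and stop on an object; the grip force is fixed at half the most. Time passes only in rows, so rows that do not move let the fingers close. It gives the time, the measured TCP pose, the force and the opening at its end, in the units of the state.
- observe(): the state, without advancing time (a new reading comes with each control period).
- snapshot(name): name is "side" or "top" or "wrist"; returns the picture (420x560x3 uint8, red, green, blue); there is no depth.
- calibration(name): a dict with "fov_y" (degrees; the focal length in pixels is half the picture's height over the tangent of half this angle, whatever the lens; pixels are square), "cx", "cy" (the principal point, pixels), "extrinsics" (4x4, takes a point from world to camera coordinates); the wrist camera has in their place "T_tool_cam" (4x4, takes a point from camera to tool coordinates, whose origin is the TCP and whose axes are the tool frame's). Camera axes: x right, y down, z forward; pixel columns grow to the right and rows downward; lengths in m; the calibration is good to about 2 mm. The wrist camera is an equidistant fisheye: a pixel r from the principal point sees the ray r / f radians off the axis. A picture is of the moment at which its call begins: read the wrist's pose just before it. calibration takes no time and is no camera call.
- close_job(): hands the job in, once; it reports no verdict.
The state is a dict: "clock": time; "qpos": joint angles; "qd": joint speeds; "joint_efforts": joint torques, N m; "tool_pos": TCP position; "eef_rot": TCP orientation; "wrist_force": force on the tool from outside, world axes, zero at the start; "ft_torque": the same for the moment, N m; "gripper_width": finger opening in m.
Only numpy, scipy, OpenCV 4.12 (cv2) and the standard library are available. Lean on these libraries where they do the work, as an engineer would, in place of code of your own. Each camera call takes 0.05 s, during which the arm holds its last target.

TASK

Take a picture of the specimen: with the fingertips, push the orange shutter slide on the ivory lamp box all the way to its open end, marked with the black dot, then lightly press the green button most of the way down, let it come up again and withdraw. Push and press gently, lift nothing, and leave the shutter open. Do not touch the red, yellow and blue buttons, do not shift any of the pucks, and leave the other things on the bench where they are.

Things in the scene. Friction and masses are not known exactly. Their poses are not given: they have to be found in the camera images.
- lampbox: ivory microscope lamp box, fixed to the bench, 150 mm (its x) x 220 mm (its y) x 90 mm tall, top flat at 90 mm. Origin at the centre of its underside; yaw varies. On top a black slot 100 mm long runs along its y; the orange shutter slide moves in it. A round black dot, 24 mm across, beyond the +y end of the slot marks OPEN, a short black bar beyond the -y end marks CLOSED
- slide_knob (a point): centre of the top of the orange shutter slide, an upright fin 26 mm (lamp box x) x 10 mm (lamp box y) standing 23 mm above the lamp box top (so 113 mm above the bench). Axes as the lamp box: it travels along +y to open
- slide (a joint): travel of the shutter slide in m: 0 closed (fin 30 mm to the -y side of the box centre), 0.060 fully open at the end stop (30 mm to the +y side). Starts between 0 and 0.015; slides with about 1.5 N friction, stays where it is left
- puck_green: loose wireless push-button, the CAPTURE button: round grey puck 68 mm across and 26 mm tall, about 0.45 kg, with a green cap 40 mm across standing 12 mm above it. Origin at the centre of its underside
- top_green (a point): centre of the top of the green cap, 38 mm above the bench when not pressed; goes down with the cap
- cap_green (a joint): how far the green cap is pressed, in m: 0 up, 0.008 fully down at a hard stop. Sprung: 1 N to start moving, 5 N fully down; comes back up by itself; the press registers at 0.004
- puck_red: loose wireless push-button, not to be used: round grey puck 68 mm across and 26 mm tall, about 0.45 kg, with a red cap 40 mm across standing 12 mm above it. Origin at the centre of its underside
- top_red (a point): centre of the top of the red cap, 38 mm above the bench when not pressed; goes down with the cap
- cap_red (a joint): how far the red cap is pressed, in m: 0 up, 0.008 fully down at a hard stop. Sprung: 1 N to start moving, 5 N fully down; comes back up by itself; the press registers at 0.004
- puck_yellow: loose wireless push-button, not to be used: round grey puck 68 mm across and 26 mm tall, about 0.45 kg, with a yellow cap 40 mm across standing 12 mm above it. Origin at the centre of its underside
- top_yellow (a point): centre of the top of the yellow cap, 38 mm above the bench when not pressed; goes down with the cap
- cap_yellow (a joint): how far the yellow cap is pressed, in m: 0 up, 0.008 fully down at a hard stop. Sprung: 1 N to start moving, 5 N fully down; comes back up by itself; the press registers at 0.004
- puck_blue: loose wireless push-button, not to be used: round grey puck 68 mm across and 26 mm tall, about 0.45 kg, with a blue cap 40 mm across standing 12 mm above it. Origin at the centre of its underside
- top_blue (a point): centre of the top of the blue cap, 38 mm above the bench when not pressed; goes down with the cap
- cap_blue (a joint): how far the blue cap is pressed, in m: 0 up, 0.008 fully down at a hard stop. Sprung: 1 N to start moving, 5 N fully down; comes back up by itself; the press registers at 0.004
- slide_box: loose, to be left alone: closed purple microscope-slide box, 87 x 107 x 34 mm. Origin at the centre of its underside
- dropper: loose, to be left alone: small amber bottle with black cap, 36 mm across, 85 mm tall. Origin at the centre of its underside
- petri: loose, to be left alone: closed clear petri dish, 93 mm across, 17 mm tall. Origin at the centre of its underside
- jar: loose, to be left alone: clear specimen jar with white cap, 58 mm across, 70 mm tall. Origin at the centre of its underside
- cover_case: loose, to be left alone: white cover-glass case with a blue band, 35 x 51 x 20 mm. Origin at the centre of its underside
Things that resemble listed ones, but are neither listed nor needed, are in the scene too. What is shaped like the puck_green but turquoise is not meant.

How it is judged:
On the way, in this order (a step that is already met when the one before it is completed fails the run):
1. the shutter slide is fully open (within 6 mm of its end stop) (value of joint slide above 0.054 m), for 0.1 s.
2. the green button is pressed at least 4 mm with the shutter open (value of joint cap_green above 0.004 m and value of joint slide above 0.054 m and contact force between the fingers and puck_green above 0.5 N), for 0.05 s.
At the end, for the whole second after the job is handed in: The shutter slide is within 6 mm of its open end stop, all four buttons are up again (within 2 mm), the green puck is at rest within 10 mm and the other three within 8 mm of where they stood, and the bystanders are within 10 mm of where they stood (value of joint slide above 0.054 m and value of joint each of cap_green, cap_red, cap_yellow, cap_blue below 0.002 m and distance of each of puck_green, slide_box, dropper, petri, jar, cover_case from where it was at the start of the episode below 0.01 m and distance of each of puck_red, puck_yellow, puck_blue from where it was at the start of the episode below 0.008 m and linear speed of puck_green below 0.02 m/s); the robot touches nothing.
It fails at once if the green capture button is pressed before the shutter is open (value of joint cap_green above 0.003 m and value of joint slide below 0.052 m).
It fails at once if the green button or puck is pushed with more than 20 N, or the lamp box or its slide with more than 25 N (contact force between any of the fingers, the arm and puck_green above 20 N or contact force between any of the fingers, the arm and lampbox above 25 N).
It fails at once if the green puck is shifted or lifted by more than 10 mm (distance of puck_green from where it was at the start of the episode above 0.01 m).
It fails at once if the red, yellow or blue button is touched (over 1 N), pressed, or shifted by more than 8 mm (contact force between any of the fingers, the arm and puck_red above 1 N or value of joint any of cap_red, cap_yellow, cap_blue above 0.003 m or distance of any of puck_red, puck_yellow, puck_blue from where it was at the start of the episode above 0.008 m or contact force between any of the fingers, the arm and puck_yellow above 1 N or contact force between any of the fingers, the arm and puck_blue above 1 N).
It fails at once if a bystander (slide box, amber bottle, petri dish, jar, cover-glass case) is moved by more than 10 mm (distance of any of slide_box, dropper, petri, jar, cover_case from where it was at the start of the episode above 0.01 m).
It also fails if it takes over 48 s, if anything falls off the work surface, if the arm or the gripper's body presses on something with over 40 N, if the wrist force passes 120 N, or if a joint passes its speed limit or range.

## Working session

There is one attempt and no reset: what is moved stays moved. The work goes in short steps, Python scripts to look and compute and a shell command to move; the robot and the scene stay as the last step left them, time stands still between calls to the robot, and variables do not carry over. Pictures are saved under pics/ and viewed, and the job is handed in when it is done.

```bash
mkdir -p pics; cat > h.py <<'E'
import numpy as np, cv2
from bench import observe, snapshot, calibration
from scipy.spatial.transform import Rotation as R
def save(name,fn):
    im=snapshot(name); cv2.imwrite('pics/'+fn,im[:,:,::-1]); return im
def ray(name,u,v,st=None):
    c=calibration(name); f=210/np.tan(np.radians(c['fov_y'])/2)
    if name=='wrist':
        d=np.array([u-c['cx'],v-c['cy']]);r=np.hypot(*d);t=r/f
        dc=np.array([*(d/max(r,1e-9)*np.sin(t)),np.cos(t)])
        T=np.array(c['T_tool_cam']);Rt=R.from_quat(st['eef_rot']).as_matrix()
        return Rt@T[:3,3]+st['tool_pos'], Rt@T[:3,:3]@dc
    E=np.array(c['extrinsics']);dc=np.array([(u-c['cx'])/f,(v-c['cy'])/f,1])
    return -E[:3,:3].T@E[:3,3], E[:3,:3].T@dc
def onz(name,u,v,z,st=None):
    o,d=ray(name,u,v,st); return o+d*(z-o[2])/d[2]
E
python3 - <<'E'
from h import *
s=observe(); print(s)
for n in ('top','side','wrist'):
    print(n,calibration(n)); save(n,n+'0.png')
E
```

```text
{'clock': 0.0, 'qpos': array([ 1.19679548,  0.4118841 , -0.01268657,  1.59702205,  0.00558896,
        1.13428624, -0.08221105]), 'qd': array([-0.00128006, -0.00073008,  0.00083762,  0.00101648, -0.0011546 ,
       -0.00139693, -0.0001959 ]), 'joint_efforts': array([-9.70905312e-04, -5.87951839e+01,  6.41654134e-01, -2.91074234e+01,
       -5.37802605e-02,  1.81753485e-02,  1.07246922e-04]), 'tool_pos': array([ 0.18797024, -0.5955714 ,  0.23582803]), 'eef_rot': array([ 0.41831258,  0.57078433, -0.41772359,  0.56984808]), 'wrist_force': array([-0.66248157,  0.2153715 , -0.17000823]), 'ft_torque': array([ 0.02609275, -0.01622894, -0.02212391]), 'gripper_width': 0.08790696428560606}
top {'fov_y': 52.913778548529734, 'cx': 283.4143477273955, 'cy': 214.37333513593694, 'extrinsics': array([[ 0.0281239 , -0.99959218,  0.00495114, -0.0966187 ],
       [-0.99892932, -0.02828657, -0.03660711,  0.51187138],
       [ 0.03673223, -0.0039163 , -0.99931747,  1.053935  ],
       [ 0.        ,  0.        ,  0.        ,  1.        ]])}
side {'fov_y': 53.78817077086702, 'cx': 278.02042566485227, 'cy': 204.87406763059673, 'extrinsics': array([[-0.98310021, -0.18158674,  0.02324293,  0.51632957],
       [-0.12839986,  0.59344575, -0.79456631,  0.1991307 ],
       [ 0.13048928, -0.78412269, -0.60673235,  0.97640812],
       [ 0.        ,  0.        ,  0.        ,  1.        ]])}
wrist {'fov_y': 65.70646984690485, 'cx': 276.3982226105044, 'cy': 205.19345453945908, 'T_tool_cam': array([[-5.46907274e-04, -2.63599874e-01,  9.64631954e-01,
        -1.48017045e-01],
       [-8.71474361e-05, -9.64632082e-01, -2.63599958e-01,
         7.20937543e-02],
       [ 9.99999847e-01, -2.28229936e-04,  5.04592250e-04,
         2.61922615e-04],
       [ 0.00000000e+00,  0.00000000e+00,  0.00000000e+00,
         1.00000000e+00]])}
```

View pics/top0.png

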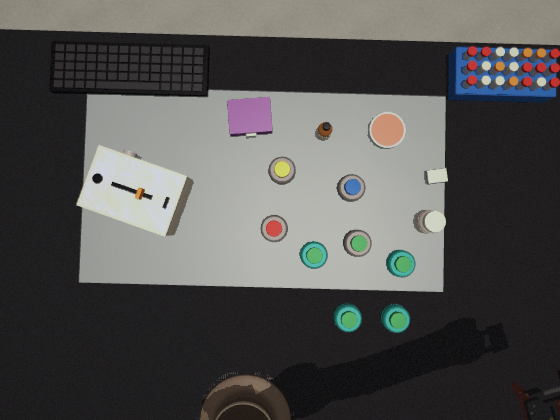

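View pics/side0.png

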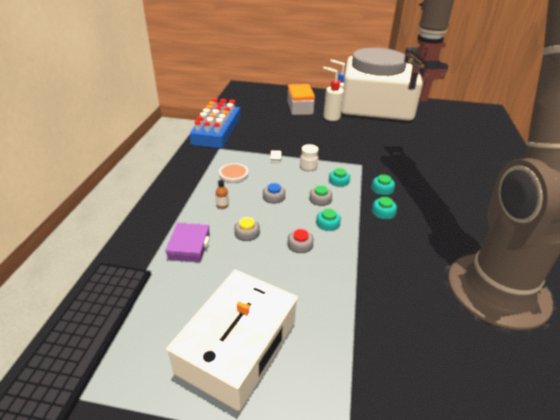

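View pics/wrist0.png

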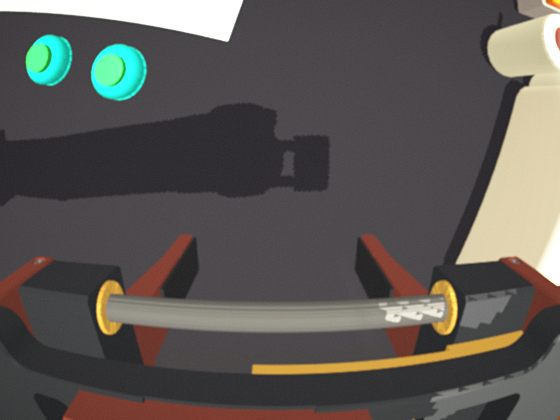

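The only green cap on a grey puck in the top view is at (358,243). The lookalikes are turquoise pucks with green caps at (314,255), (401,264), (348,318) and (397,319). The lamp box is at about (133,190). Its dot is at (97,178), its bar at (166,202) and its orange fin at (140,193), so open is to the left, towards +world y. Next I check the choice in a close crop and measure.

```bash
python3 - <<'E'
from h import *
t=cv2.imread('pics/top0.png'); s=cv2.imread('pics/side0.png')
a=cv2.resize(t[130:250,60:220],(640,480),interpolation=cv2.INTER_CUBIC)
b=cv2.resize(t[215:285,290:430],(700,350),interpolation=cv2.INTER_CUBIC)
cv2.imwrite('pics/cropbox.png',a); cv2.imwrite('pics/cropgreen.png',b)
def blobs(im,lo,hi,name,z,amin=15):
    h=cv2.cvtColor(im,cv2.COLOR_BGR2HSV); m=cv2.inRange(h,np.array(lo),np.array(hi))
    n,l,st,c=cv2.connectedComponentsWithStats(m)
    for i in range(1,n):
        if st[i,4]>=amin: print(name,c[i].round(1),st[i,4],onz(name,*c[i],z)[:2].round(4))
print('green');blobs(t,(50,100,60),(75,255,255),'top',.038);blobs(s,(50,100,60),(75,255,255),'side',.038)
print('red');blobs(t,(0,150,80),(5,255,255),'top',.038)
print('yel');blobs(t,(22,120,80),(35,255,255),'top',.038)
print('blue');blobs(t,(100,150,80),(120,255,255),'top',.038)
print('orange');blobs(t,(6,150,120),(18,255,255),'top',.105,8);blobs(s,(6,150,120),(18,255,255),'side',.105,8)
# black marks in box
for nm,im,reg in (('top',t,(85,155,190,225)),('side',s,(180,280,295,390))):
    x0,y0,x1,y1=reg; g=im.max(axis=2); m=np.zeros_like(g); m[y0:y1,x0:x1]=(g[y0:y1,x0:x1]<70)*255
    n,l,st,c=cv2.connectedComponentsWithStats(m)
    for i in range(1,n):
        if st[i,4]>=10: print(nm,'dark',c[i].round(1),st[i],onz(nm,*c[i],.09).round(4))
E
```

```text
green
top [358.4 242.9] 195 [ 0.4486 -0.2676]
top [314.1 255.1] 202 [ 0.4159 -0.1599]
top [402.8 263.7] 213 [ 0.4009 -0.3774]
top [348.6 319.1] 214 [ 0.2629 -0.2476]
top [397.5 320. ] 217 [ 0.2641 -0.3669]
side [339.6 172.2] 83 [ 0.3985 -0.3709]
side [384.3 178.4] 113 [ 0.261  -0.3657]
side [320.9 189.9] 93 [ 0.4463 -0.2623]
side [385.4 201.2] 136 [ 0.2601 -0.246 ]
side [328.6 213.8] 123 [ 0.4143 -0.154 ]
red
top [471.5  50.4] 67 [ 0.9356 -0.5394]
top [485.4  50.7] 66 [ 0.936  -0.5743]
top [554.8  52.9] 74 [ 0.9357 -0.7477]
top [471.4  65.3] 62 [ 0.8981 -0.5395]
top [526.7  66.7] 66 [ 0.8985 -0.6776]
top [540.5  67.2] 66 [ 0.8983 -0.7121]
top [554.8  67.4] 71 [ 0.899 -0.748]
top [471.3  79.8] 66 [ 0.8613 -0.5398]
top [526.5  81.3] 66 [ 0.8617 -0.6775]
top [554.7  81.9] 75 [ 0.8623 -0.7477]
top [273.4 228. ] 192 [ 0.4794 -0.0585]
yel
top [281.6 168.7] 199 [ 0.6257 -0.0743]
blue
top [496.8  78.1] 1769 [ 0.8675 -0.6034]
top [492.5  49.3] 17 [ 0.9401 -0.5918]
top [506.4  49.6] 18 [ 0.9403 -0.6267]
top [519.9  49.8] 17 [ 0.941  -0.6604]
top [547.7  50.3] 15 [ 0.9418 -0.7299]
top [352.1 18
[... 325 characters left out ...]
 862 [ 0.0944 -2.0192]
side [493.9  54.3] 10210 [-0.2895 -1.5279]
side [224.9 111.5] 16 [ 0.8262 -0.5755]
side [212.4 114.9] 12 [ 0.8605 -0.5387]
side [221.3 191.3] 77 [ 0.6981 -0.1039]
side [242.7 308.7] 83 [0.5487 0.2552]
top dark [ 97. 178.] [ 93 174   9   9  69] [0.584  0.3551 0.09  ]
top dark [123.1 187. ] [111 182  25  11  84] [0.5646 0.2934 0.09  ]
top dark [146.8 195.6] [143 193   9   6  29] [0.5463 0.2376 0.09  ]
top dark [165.5 201.9] [163 197   6  11  33] [0.5327 0.1935 0.09  ]
side dark [231.2 326.6] [221 314  21  26  57] [0.5626 0.2878 0.09  ]
side dark [269.8 351.4] [259 331  22  42 229] [0.482  0.3247 0.09  ]
side dark [208.9 356. ] [204 352  11   9  77] [0.5842 0.3544 0.09  ]
```

```bash
echo
```

```text
(no output)
```

View pics/cropbox.png

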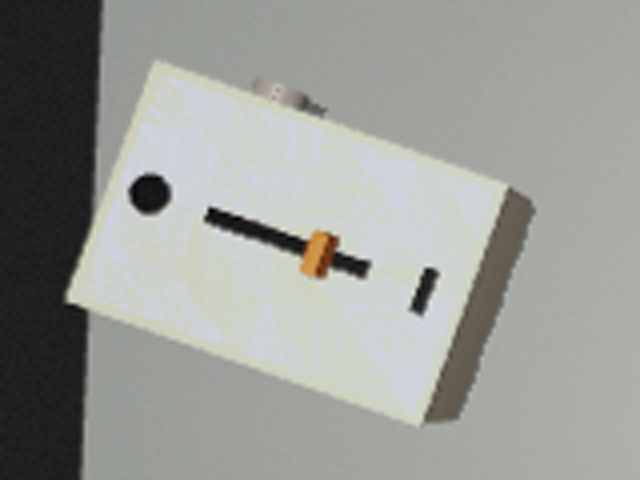

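View pics/cropgreen.png

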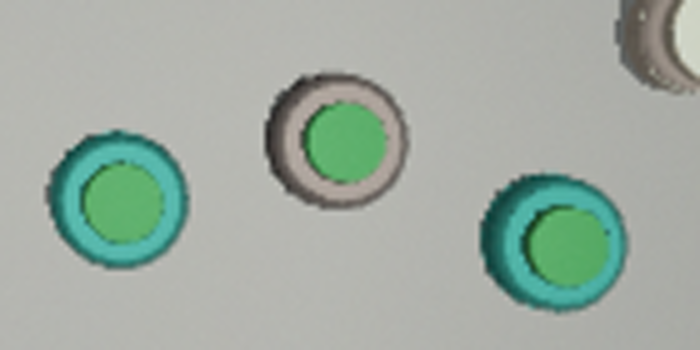

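The crops confirm the grey puck with the green cap at (358,243). The dot is at the left end of the box and the bar at the right, with the fin near the closed end. Next come the box frame, the tool axes and a check of the sizes.

```bash
python3 - <<'E'
from h import *
np.set_printoptions(suppress=True,precision=4)
Rm=R.from_quat(observe()['eef_rot']).as_matrix(); print(Rm)
P=lambda u,v,z=.09: onz('top',60+u/4,130+v/4,z)[:2]
C=[P(155,60),P(508,187),P(420,427),P(66,300)]
print('sides',[np.linalg.norm(C[i]-C[(i+1)%4]) for i in range(4)],'centre',np.mean(C,0))
e1,e2=P(205,213),P(370,270); print('slot',e1,e2,np.linalg.norm(e1-e2),(e1+e2)/2)
d=onz('top',97,178,.09)[:2]; b=onz('top',165.5,201.9,.09)[:2]
ds=onz('side',208.9,356,.09)[:2]; print('dot',d,ds)
y=(d-b)/np.linalg.norm(d-b); print('y',y,'yaw',np.degrees(np.arctan2(-y[0],y[1])))
yc=C[0]-C[1]+C[3]-C[2]; print('yaw corners',np.degrees(np.arctan2(-yc[0],yc[1])))
x=np.array([y[1],-y[0]]); c=(e1+e2)/2
for p in (onz('top',138.4,192.4,.105)[:2],onz('side',242.7,308.7,.105)[:2],P(314,253,.113),d,b): q=p-c; print('box xy',q@x,q@y)
# other caps to be safe
for z in (.0,.026,.038): print(onz('top',358.4,242.9,z)[:2])
E
```

```text
[[-0.0005  0.9536  0.3011]
 [ 0.0012  0.3011 -0.9536]
 [-1.     -0.0001 -0.0013]]
sides [np.float64(0.21976472843157754), np.float64(0.14851676007720377), np.float64(0.2191106823890407), np.float64(0.14897185198776414)] centre [0.5564 0.2729]
slot [0.5727 0.3214] [0.5421 0.2241] 0.10197085502571177 [0.5574 0.2728]
dot [0.584  0.3551] [0.5842 0.3543]
y [0.3023 0.9532] yaw -17.597886135587142
yaw corners -18.122528676635433
box xy 0.0009691006166065526 -0.021204481695419934
box xy -0.003024170522341919 -0.019482983234380285
box xy -0.0005571397665012352 -0.024874524028291368
box xy 0.0004546214274074125 0.08651075761107295
box xy 0.0004546214274074179 -0.08301767291065511
[ 0.4477 -0.2745]
[ 0.4484 -0.2698]
[ 0.4487 -0.2676]
```

Measured sizes agree with those given: sides 219 x 149 mm, slot 102 mm. The box centre is about (0.557, 0.273), yaw -17.7°. The fin is at box y ≈ -0.022, which makes slide ≈ 8 mm. I close the fingers and turn the tool +35° about its x so its z lies along box -y.

```bash
python3 -m pendant '[[0,[0,0,0],[8.5,0,0]],[0,[0,0,0],[8.5,0,0]],[0,[0,0,0],[8.5,0,0]],[0,[0,0,0],[8.5,0,0]],[0,[0,0,0],[1.2,0,0]]]'; cat >> h.py <<'E'
def to(p):
    s=observe(); M=R.from_quat(s['eef_rot']).as_matrix()
    np.set_printoptions(suppress=True,precision=4)
    print('t',s['clock'],'pos',s['tool_pos'],'shift tool',M.T@(np.array(p)-s['tool_pos']),'w',s['gripper_width'],'F',s['wrist_force'])
    return s,M
C=np.array([.557,.273]);Y=np.array([.304,.9527]);X=np.array([.9527,-.304])
E
python3 - <<'E'
from h import *
p=C+Y*(-.056); print(p)
s,M=to([*p,.235]); print(M)
E
```

```text
clock: 0.65
tool_pos: [0.1882, -0.5958, 0.2363]
eef_rot: [-0.571, -0.417, 0.571, -0.416]
wrist_force: [1.0, 0.6, 0.1]
gripper_width: 0.0513
[0.539976  0.2196488]
t 0.65 pos [ 0.1882 -0.5958  0.2363] shift tool [ 0.0016  0.085  -0.884 ] w 0.051293368607380825 F [1.0321 0.6177 0.0511]
[[-0.0004  0.9519 -0.3064]
 [ 0.0005 -0.3064 -0.9519]
 [-1.     -0.0005 -0.0003]]
```

```bash
python3 -m pendant '[[0,[0,0.017,-0.04],[0,0,0]],[0,[0,0.017,-0.045],[0,0,0]],[0,[0,0.017,-0.045],[0,0,0]],[0,[0,0.017,-0.045],[0,0,0]],[0,[0,0.017,-0.045],[0,0,0]]]'
python3 -m pendant '[[0,[0,0,-0.045],[0,0,0]],[0,[0,0,-0.045],[0,0,0]],[0,[0,0,-0.045],[0,0,0]],[0,[0,0,-0.045],[0,0,0]],[0,[0,0,-0.045],[0,0,0]]]'
python3 -c "
from h import *
s,M=to([.540,.2196,.235]);print(M)"
```

```text
clock: 1.15
tool_pos: [0.3368, -0.4105, 0.2367]
eef_rot: [-0.57, -0.418, 0.57, -0.418]
wrist_force: [0.2, -0.5, -0.1]
gripper_width: 0.0112
clock: 1.65
tool_pos: [0.4045, -0.1961, 0.2368]
eef_rot: [-0.57, -0.418, 0.57, -0.419]
wrist_force: [1.2, 0.0, 0.3]
gripper_width: 0.0008
t 1.65 pos [ 0.4045 -0.1961  0.2368] shift tool [ 0.0016  0.0046 -0.4372] w 0.0008098537101830761 F [1.2019 0.0267 0.3011]
[[ 0.0003  0.954  -0.2999]
 [-0.0006 -0.2999 -0.954 ]
 [-1.      0.0005  0.0004]]
```

```bash
python3 -m pendant '[[0,[0,0.001,-0.045],[0,0,0]],[0,[0,0.001,-0.045],[0,0,0]],[0,[0,0.001,-0.045],[0,0,0]],[0,[0,0.001,-0.045],[0,0,0]],[0,[0,0,-0.045],[0,0,0]]]'
python3 -m pendant '[[0,[0,0,-0.045],[0,0,0]],[0,[0,0,-0.045],[0,0,0]],[0,[0,0,-0.045],[0,0,0]],[0,[0,0,-0.04],[0,0,0]],[0,[0,0,0],[0,0,0]]]'
python3 -c "
from h import *
s,M=to([.540,.2196,.235]);print(M)
im=save('wrist','w1.png')
save('top','t1.png');save('side','s1.png')"
```

```text
clock: 2.15
tool_pos: [0.4767, 0.017, 0.2369]
eef_rot: [0.57, 0.418, -0.57, 0.419]
wrist_force: [0.5, 0.1, 0.5]
gripper_width: 0.0005
clock: 2.65
tool_pos: [0.5295, 0.1883, 0.2364]
eef_rot: [0.569, 0.421, -0.568, 0.419]
wrist_force: [-0.2, -0.7, 0.6]
gripper_width: 0.0004
t 2.65 pos [0.5295 0.1883 0.2364] shift tool [ 0.0015  0.0009 -0.033 ] w 0.0004054020015012246 F [-0.1696 -0.6926  0.5976]
[[-0.0001  0.956  -0.2934]
 [ 0.0035 -0.2934 -0.956 ]
 [-1.     -0.0011 -0.0033]]
```

View pics/w1.png

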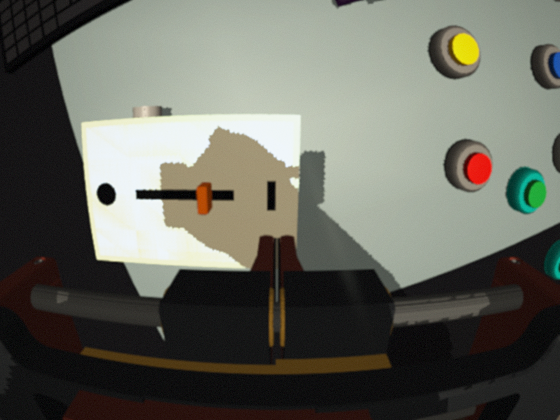

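View pics/s1.png

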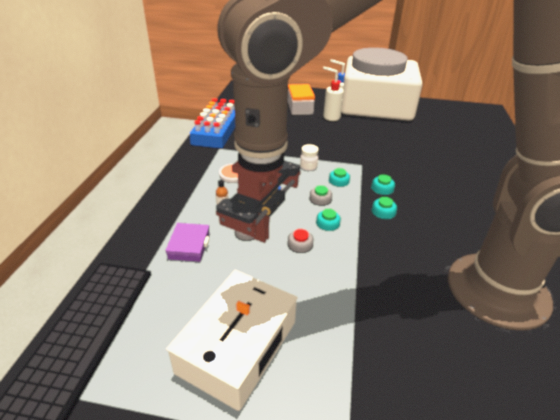

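The wrist view shows the dot at (106,194), the fin at (204,198), the bar at (271,195) and the closed fingers at about x=277. I check these against the earlier positions.

```bash
python3 - <<'E'
from h import *
s,M=to([.540,.2196,.235])
for n,u,v,z in (('dot',106,194,.09),('bar',271,195,.09),('fin',203,184,.113),('finmid',204,198,.1),('slotL',136,195,.09),('slotR',234,195,.09)):
    p=onz('wrist',u,v,z,s)[:2]; q=p-C; print(n,p,'box',q@X,q@Y)
q=s['tool_pos'][:2]-C; print('tcp box',q@X,q@Y)
E
```

```text
t 2.8 pos [0.5293 0.1812 0.2362] shift tool [ 0.0012 -0.0014 -0.0398] w 0.00048604956139742546 F [ 1.0652  0.8756 -0.3059]
dot [0.5854 0.3459] box 0.004925577478148466 0.07809092418836526
bar [0.5323 0.1851] box 0.0031808069378542695 -0.09125946442615711
fin [0.5647 0.2362] box 0.01853855801444695 -0.03273064370780079
finmid [0.5506 0.2436] box 0.002803510841001367 -0.029982586604948753
slotL [0.5735 0.3128] box 0.0035904937574622363 0.04292309659041012
slotR [0.5428 0.2181] box 0.0031727137912832652 -0.056623684139398535
tcp box 0.0015174456396109808 -0.09585422183914154
```

The bar and slot agree with the top view once the 7 mm settling of the arm is allowed for. I move over the near side of the fin and go down.

```bash
python3 -m pendant '[[0,[0,0,-0.02],[0,0,0]],[0,[0,-0.001,-0.017],[0,0,0]],[0,[0.03,0,0],[0,0,0]],[0,[0.03,0,0],[0,0,0]],[0,[0,0,0],[0,0,0]]]'
python3 - <<'E'
from h import *
s,M=to([.540,.2196,.111])
q=s['tool_pos'][:2]-C; print('tcp box',q@X,q@Y)
E
```

```text
clock: 3.3
tool_pos: [0.5378, 0.2158, 0.1732]
eef_rot: [-0.569, -0.418, 0.573, -0.417]
wrist_force: [-0.9, -0.6, 0.5]
gripper_width: 0.0001
t 3.3 pos [0.5378 0.2158 0.1732] shift tool [ 0.0622  0.0012 -0.0046] w 0.000133279555997685 F [-0.9167 -0.6306  0.4526]
tcp box -0.0008494396539464062 -0.06033539440912848
```

```bash
python3 -m pendant '[[0,[0.02,0,0],[0,0,0]],[0,[0.02,0,0],[0,0,0]],[0,[0.015,0,0],[0,0,0]],[0,[0.007,0,0],[0,0,0]],[0,[0,0,0],[0,0,0]]]'
python3 - <<'E'
from h import *
s,M=to([.540,.2196,.111])
q=s['tool_pos'][:2]-C; print('tcp box',q@X,q@Y)
save('wrist','w2.png'); im=save('side','s2.png')
cv2.imwrite('pics/s2c.png',cv2.resize(im[200:400,140:340,::-1],(600,600),interpolation=cv2.INTER_CUBIC))
E
```

```text
clock: 3.8
tool_pos: [0.5397, 0.2173, 0.1144]
eef_rot: [-0.571, -0.417, 0.571, -0.417]
wrist_force: [-0.1, -0.8, 1.1]
gripper_width: 0.0002
t 3.8 pos [0.5397 0.2173 0.1144] shift tool [ 0.0034 -0.0004 -0.0022] w 0.0002190546687267074 F [-0.0966 -0.7539  1.072 ]
tcp box 0.00047275953574063627 -0.05827858851417012
```

View pics/w2.png

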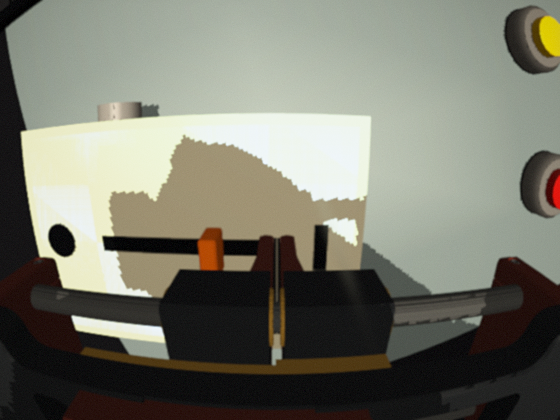

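View pics/s2c.png

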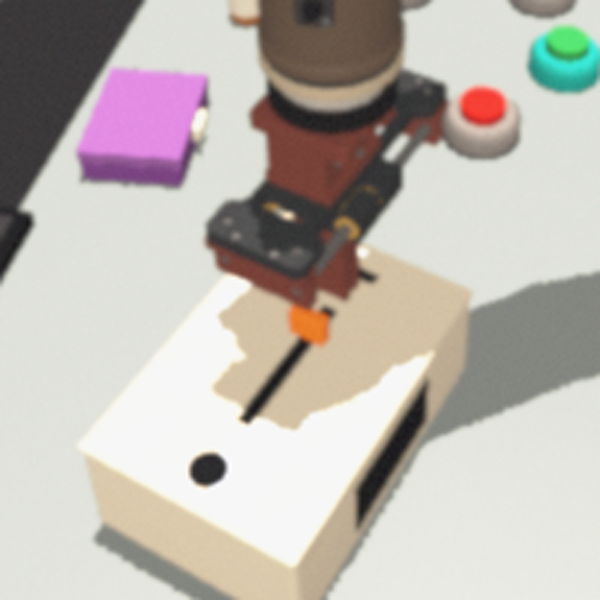

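The fingers stand on the bar side of the fin (fin at (210,248) in the wrist view, fingertips at (277,255)), with a gap of about 15 mm. I push towards the dot.

```bash
python3 -m pendant '[[0,[0.003,0,-0.003],[0,0,0]],[0,[0,0,-0.006],[0,0,0]],[0,[0,0,-0.006],[0,0,0]],[0,[0,0,-0.006],[0,0,0]],[0,[0,0,-0.006],[0,0,0]]]'
python3 -m pendant '[[0,[0,0,-0.006],[0,0,0]],[0,[0,0,-0.006],[0,0,0]],[0,[0,0,-0.006],[0,0,0]],[0,[0,0,-0.006],[0,0,0]],[0,[0,0,0],[0,0,0]]]'
python3 - <<'E'
from h import *
s,M=to([*(C+Y*.0115),.111])
q=s['tool_pos'][:2]-C; print('tcp box',q@X,q@Y)
save('wrist','w3.png')
E
```

```text
clock: 4.4
tool_pos: [0.5482, 0.2437, 0.1118]
eef_rot: [-0.571, -0.417, 0.571, -0.417]
wrist_force: [-0.8, -1.0, 1.8]
gripper_width: 0.0002
clock: 4.9
tool_pos: [0.5554, 0.2675, 0.1116]
eef_rot: [0.571, 0.418, -0.57, 0.417]
wrist_force: [0.0, -0.0, -0.5]
gripper_width: 0.0006
t 4.9 pos [0.5554 0.2675 0.1116] shift tool [ 0.0006 -0.0002 -0.0173] w 0.0006332037037466714 F [ 0.0189 -0.0427 -0.4793]
tcp box 0.00018868123119930978 -0.005764783373180051
```

View pics/w3.png

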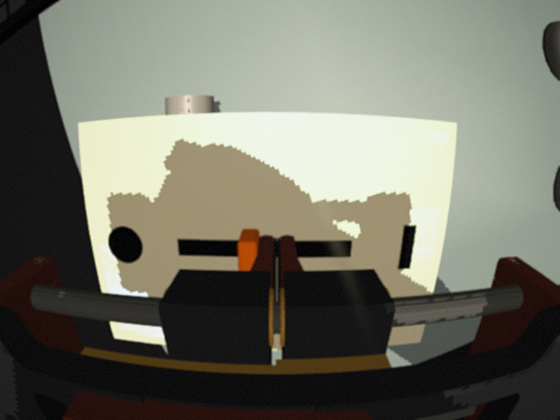

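The fin (248,250) is against the fingers and has travelled with them, with about 15 mm left to go. I continue gently and watch the force.

```bash
python3 -m pendant '[[0,[0,0,-0.004],[0,0,0]],[0,[0,0,-0.004],[0,0,0]],[0,[0,0,-0.003],[0,0,0]],[0,[0,0,-0.002],[0,0,0]],[0,[0,0,0],[0,0,0]]]'
python3 - <<'E'
from h import *
s,M=to([*(C+Y*.0115),.111])
q=s['tool_pos'][:2]-C; print('tcp box',q@X,q@Y,'F along',s['wrist_force'][:2]@Y)
E
python3 -m pendant '[[0,[0,0,-0.001],[0,0,0]],[0,[0,0,-0.001],[0,0,0]],[0,[0,0,0],[0,0,0]]]'
python3 - <<'E'
from h import *
s,M=to([*(C+Y*.0115),.111])
q=s['tool_pos'][:2]-C; print('tcp box',q@X,q@Y,'F along',s['wrist_force'][:2]@Y)
save('wrist','w4.png')
s,M=to([*(C+Y*.0115),.111])
E
```

```text
clock: 5.45
tool_pos: [0.5593, 0.279, 0.1115]
eef_rot: [0.571, 0.417, -0.571, 0.417]
wrist_force: [-0.5, 0.1, -0.2]
gripper_width: 0.0004
t 5.45 pos [0.5593 0.279  0.1115] shift tool [ 0.0005 -0.0004 -0.0051] w 0.0004217110895559978 F [-0.4669  0.0526 -0.1628]
tcp box 0.0003862090623790921 0.006385038954792831 F along -0.09181410371332474
clock: 5.75
tool_pos: [0.5598, 0.2806, 0.1116]
eef_rot: [-0.571, -0.417, 0.571, -0.417]
wrist_force: [-0.8, -1.0, -0.9]
gripper_width: 0.0004
t 5.75 pos [0.5598 0.2806 0.1116] shift tool [ 0.0006 -0.0004 -0.0034] w 0.00039813670715211247 F [-0.8168 -1.0329 -0.9076]
tcp box 0.0003582895453352757 0.008055280498938467 F along -1.2323818458655211
t 5.8 pos [0.5598 0.2805 0.1116] shift tool [ 0.0006 -0.0004 -0.0035] w 0.0005700401855307818 F [-0.345  -1.2361 -1.416 ]
```

View pics/w4.png

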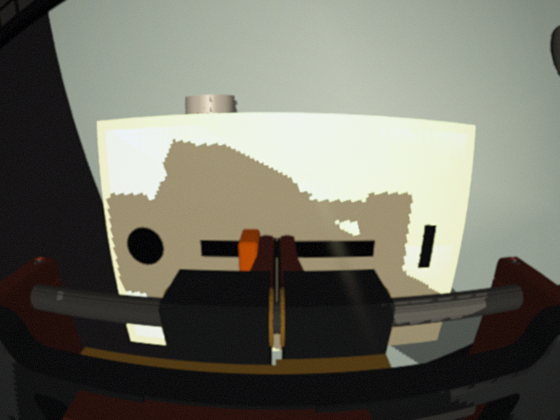

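The fin (246,250) is about 24 mm past the slot centre (x=287), so roughly 6 mm remains. I go on in 1 mm rows until the force shows the end stop.

```bash
for i in 1; do python3 -m pendant '[[0,[0,0,-0.001],[0,0,0]],[0,[0,0,-0.001],[0,0,0]],[0,[0,0,-0.001],[0,0,0]],[0,[0,0,0],[0,0,0]]]'; done
python3 -c "
from h import *
s=observe();q=s['tool_pos'][:2]-C; print('tcp box',q@X,q@Y,'F along',s['wrist_force'][:2]@Y)"
python3 -m pendant '[[0,[0,0,-0.001],[0,0,0]],[0,[0,0,0],[0,0,0]]]'
python3 -c "
from h import *
s=observe();q=s['tool_pos'][:2]-C; print('tcp box',q@X,q@Y,'F along',s['wrist_force'][:2]@Y)"
python3 -m pendant '[[0,[0,0,-0.001],[0,0,0]],[0,[0,0,0],[0,0,0]]]'
python3 -c "
from h import *
s=observe();q=s['tool_pos'][:2]-C; print('tcp box',q@X,q@Y,'F along',s['wrist_force'][:2]@Y)"
```

```text
clock: 6.2
tool_pos: [0.5608, 0.2836, 0.1116]
eef_rot: [0.571, 0.417, -0.571, 0.417]
wrist_force: [-1.3, -1.2, -0.4]
gripper_width: 0.0006
tcp box 0.0004331936460951689 0.011254705195656396 F along -1.5420590022586738
clock: 6.4
tool_pos: [0.5611, 0.2845, 0.1116]
eef_rot: [0.571, 0.417, -0.571, 0.417]
wrist_force: [-1.7, -0.3, -1.0]
gripper_width: 0.0004
tcp box 0.0004512810650496051 0.012181520256365087 F along -0.8194280199131115
clock: 6.6
tool_pos: [0.5614, 0.2854, 0.1117]
eef_rot: [0.571, 0.417, -0.571, 0.417]
wrist_force: [-1.7, -2.2, -0.8]
gripper_width: 0.0001
tcp box 0.00044110275204637685 0.01320490037329931 F along -2.588811280674342
```

```bash

python3 -m pendant '[[0,[0,0,-0.001],[0,0,0]],[0,[0,0,0],[0,0,0]]]'
python3 -c "
from h import *
s=observe();q=s['tool_pos'][:2]-C; print('tcp box',q@X,q@Y,'F along',s['wrist_force'][:2]@Y)"
python3 -m pendant '[[0,[0,0,-0.001],[0,0,0]],[0,[0,0,0],[0,0,0]]]'
python3 -c "
from h import *
s=observe();q=s['tool_pos'][:2]-C; print('tcp box',q@X,q@Y,'F along',s['wrist_force'][:2]@Y)
save('wrist','w5.png')"
```

```text
clock: 6.8
tool_pos: [0.5618, 0.2863, 0.1117]
eef_rot: [0.571, 0.417, -0.571, 0.417]
wrist_force: [-0.5, -1.7, -0.9]
gripper_width: 0.0005
tcp box 0.0005036144745936661 0.014147094353476322 F along -1.794343034915937
clock: 7.0
tool_pos: [0.562, 0.2873, 0.1116]
eef_rot: [0.571, 0.417, -0.571, 0.417]
wrist_force: [0.5, -0.3, -1.4]
gripper_width: -0.0
tcp box 0.00045699337940681396 0.01516746386993316 F along -0.167316019739029
```

View pics/w5.png

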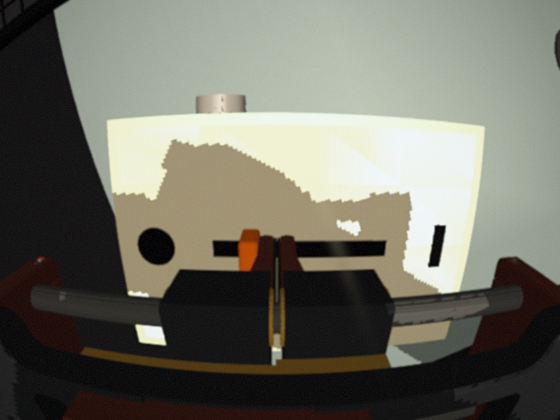

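```bash

python3 -m pendant '[[0,[0,0,-0.001],[0,0,0]],[0,[0,0,0],[0,0,0]]]'
python3 -c "
from h import *
s=observe();q=s['tool_pos'][:2]-C; print('tcp box',q@X,q@Y,'F along',s['wrist_force'][:2]@Y)"
python3 -m pendant '[[0,[0,0,-0.001],[0,0,0]],[0,[0,0,0],[0,0,0]]]'
python3 -c "
from h import *
s=observe();q=s['tool_pos'][:2]-C; print('tcp box',q@X,q@Y,'F along',s['wrist_force'][:2]@Y)"
```

```text
clock: 7.25
tool_pos: [0.5623, 0.2883, 0.1116]
eef_rot: [0.571, 0.417, -0.571, 0.417]
wrist_force: [-0.4, -0.8, -1.0]
gripper_width: 0.0006
tcp box 0.00044960564338694886 0.016172362176390582 F along -0.8548471962838143
clock: 7.45
tool_pos: [0.5627, 0.2892, 0.1116]
eef_rot: [0.571, 0.417, -0.571, 0.417]
wrist_force: [-0.6, -1.5, -0.8]
gripper_width: 0.0003
tcp box 0.00048540245184311805 0.017166652322752347 F along -1.6651216152822002
```

```bash

python3 -m pendant '[[0,[0,0,-0.001],[0,0,0]],[0,[0,0,0],[0,0,0]]]'
python3 -c "
from h import *
s=observe();q=s['tool_pos'][:2]-C; print('tcp box',q@X,q@Y,'F along',s['wrist_force'][:2]@Y)"
python3 -m pendant '[[0,[0,0,-0.001],[0,0,0]],[0,[0,0,0],[0,0,0]]]'
python3 -c "
from h import *
s=observe();q=s['tool_pos'][:2]-C; print('tcp box',q@X,q@Y,'F along',s['wrist_force'][:2]@Y)
save('wrist','w6.png')
im=save('side','s6.png')
cv2.imwrite('pics/s6c.png',cv2.resize(im[200:400,140:340,::-1],(600,600),interpolation=cv2.INTER_CUBIC))"
```

```text
clock: 7.65
tool_pos: [0.5628, 0.2895, 0.1116]
eef_rot: [-0.571, -0.417, 0.571, -0.417]
wrist_force: [-2.0, -2.8, 2.1]
gripper_width: 0.0006
tcp box 0.00047789037939089665 0.0174908071129853 F along -3.264445782216057
clock: 7.85
tool_pos: [0.5628, 0.2896, 0.1116]
eef_rot: [-0.57, -0.417, 0.572, -0.417]
wrist_force: [-3.7, -6.4, 3.2]
gripper_width: 0.0003
tcp box 0.0005127156947548855 0.01754217609482686 F along -7.225546743726069
```

View pics/s6c.png

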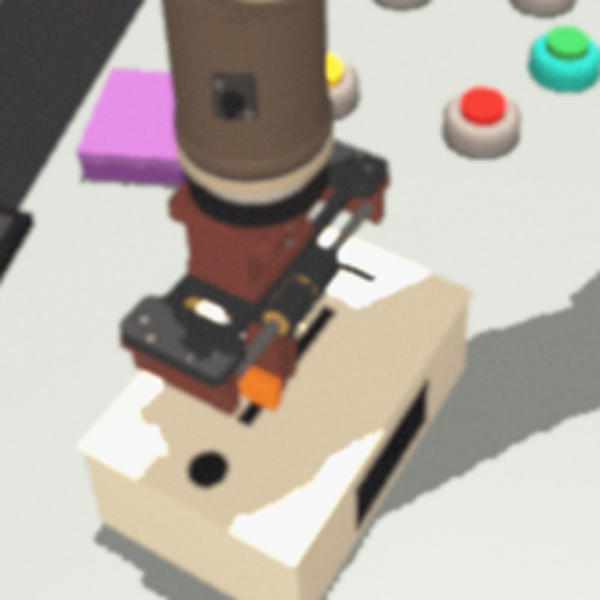

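View pics/w6.png

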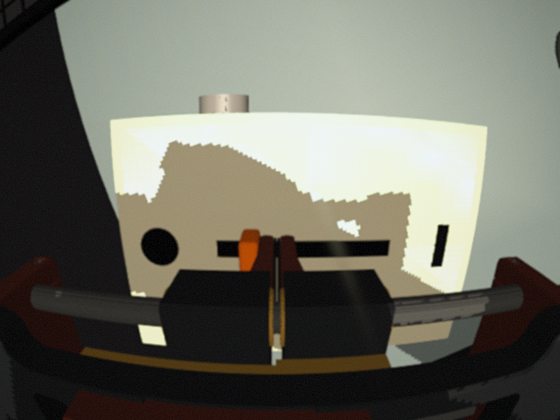

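The end stop is reached: the TCP stalled at 0.0175 and the force rose to 7 N. The fin (248,250) is near the dot end of the slot. I back off along the slot, rise and check.

```bash

python3 -m pendant '[[0,[0,0,0.004],[0,0,0]],[0,[0,0,0.012],[0,0,0]],[0,[-0.03,0,0.006],[0,0,0]],[0,[-0.04,0,0.01],[0,0,0]],[0,[-0.04,0,0.03],[0,0,0]]]'
python3 -m pendant '[[0,[0,0,0.045],[0,0,0]],[0,[0,0,0.045],[0,0,0]],[0,[0,0,0.04],[0,0,0]],[0,[0,0,0],[0,0,0]],[0,[0,0,0],[0,0,0]]]'
python3 - <<'E'
from h import *
s,M=to([.4478,-.266,.2])
t=save('top','t7.png'); w=save('wrist','w7.png')
cv2.imwrite('pics/t7c.png',cv2.resize(t[130:250,60:220,::-1],(640,480),interpolation=cv2.INTER_CUBIC))
h=cv2.cvtColor(t,cv2.COLOR_RGB2HSV)[155:225,85:190]; m=cv2.inRange(h,(6,150,100),(18,255,255)); ys,xs=np.nonzero(m)
p=onz('top',xs.mean()+85,ys.mean()+155,.105)[:2]-C; print(len(xs),p@X,p@Y)
E
```

```text
clock: 8.45
tool_pos: [0.5439, 0.2336, 0.2226]
eef_rot: [0.571, 0.419, -0.57, 0.418]
wrist_force: [0.6, 0.1, 0.5]
gripper_width: 0.0003
clock: 8.95
tool_pos: [0.5051, 0.1072, 0.2222]
eef_rot: [0.572, 0.416, -0.571, 0.417]
wrist_force: [0.5, 1.4, -0.1]
gripper_width: 0.0006
t 8.95 pos [0.5051 0.1072 0.2222] shift tool [0.022  0.0595 0.3729] w 0.0005851266353081364 F [ 0.4605  1.4058 -0.0735]
0 nan nan<stdin>:6: RuntimeWarning: Mean of empty slice.
  ret = ret.dtype.type(ret / rcount)
```

View pics/t7c.png

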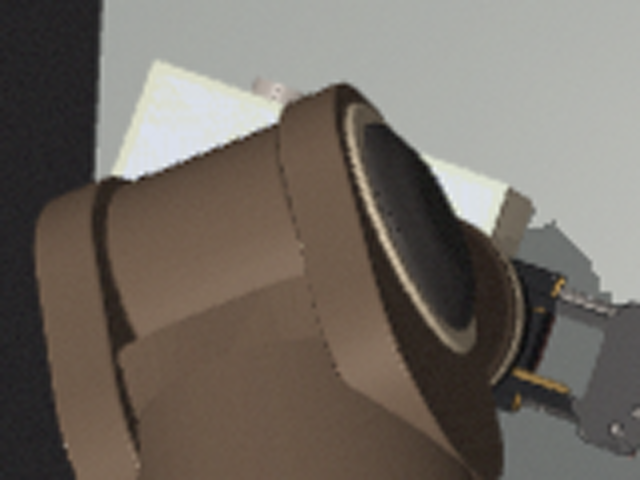

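View pics/w7.png

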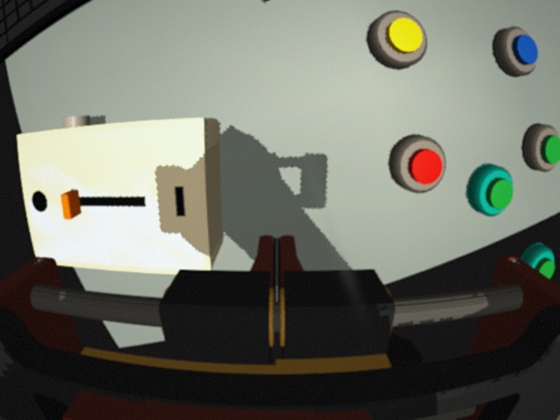

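In the wrist view the fin (70,203) is at the dot end of the slot and the dot is at (40,202). The top view is blocked by the arm. I travel at height towards the green puck.

```bash

python3 -m pendant '[[0,[0,0.012,0.04],[0,0,0]],[0,[0,0.012,0.045],[0,0,0]],[0,[0,0.012,0.045],[0,0,0]],[0,[0,0.012,0.045],[0,0,0]],[0,[0,0.012,0.045],[0,0,0]]]'
python3 -m pendant '[[0,[0,0,0.045],[0,0,0]],[0,[0,0,0.045],[0,0,0]],[0,[0,0,0.04],[0,0,0]],[0,[0,0,0],[0,0,0]],[0,[0,0,0],[0,0,0]]]'
python3 - <<'E'
from h import *
s,M=to([.4478,-.266,.2]);print(M)
w=save('wrist','w8.png')
h=cv2.cvtColor(w,cv2.COLOR_RGB2HSV); m=cv2.inRange(h,(50,100,60),(70,255,255))
n,l,st,c=cv2.connectedComponentsWithStats(m)
for i in range(1,n):
    if st[i,4]>40: print(c[i],st[i],onz('wrist',*c[i],.038,s))
t=save('top','t8.png'); sd=save('side','s8.png')
for nm,im,x0,y0,x1,y1 in (('top',t,85,155,190,225),('side',sd,180,280,295,390)):
    h=cv2.cvtColor(im,cv2.COLOR_RGB2HSV)[y0:y1,x0:x1]; m=cv2.inRange(h,(6,150,100),(18,255,255)); ys,xs=np.nonzero(m)
    if len(xs): p=onz(nm,xs.mean()+x0,ys.mean()+y0,.105)[:2]-C; print(nm,len(xs),p@X,p@Y)
E
```

```text
clock: 9.55
tool_pos: [0.496, -0.1199, 0.2216]
eef_rot: [0.571, 0.418, -0.57, 0.418]
wrist_force: [1.2, 0.2, -0.8]
gripper_width: 0.0006
clock: 10.05
tool_pos: [0.4566, -0.2432, 0.2213]
eef_rot: [0.571, 0.417, -0.571, 0.417]
wrist_force: [0.6, 1.0, 0.1]
gripper_width: 0.0005
t 10.05 pos [ 0.4566 -0.2432  0.2213] shift tool [ 0.0213 -0.0014  0.0244] w 0.00047642468575152504 F [0.591  0.9922 0.0577]
[[ 0.0002  0.9528 -0.3036]
 [ 0.0007 -0.3036 -0.9528]
 [-1.     -0.     -0.0007]]
[301.8018 187.7615] [ 284  169   37   38 1090] [ 0.4491 -0.2688  0.038 ]
[405.7324 199.0434] [390 183  33  33 852] [ 0.4023 -0.3767  0.038 ]
[217.4994 243.0768] [201 227  34  33 885] [ 0.4175 -0.1624  0.038 ]
[414.3398 292.2524] [401 286  27  12 206] [ 0.2787 -0.3683  0.038 ]
top 68 0.0011125713467572556 0.030885321472110518
side 92 -0.0034461817596335986 0.03499058178907707
```

View pics/w8.png

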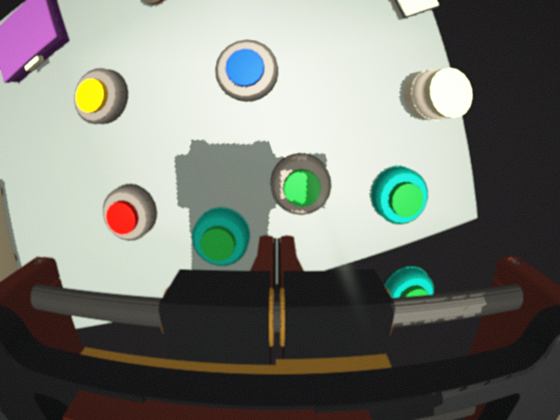

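View pics/t8.png

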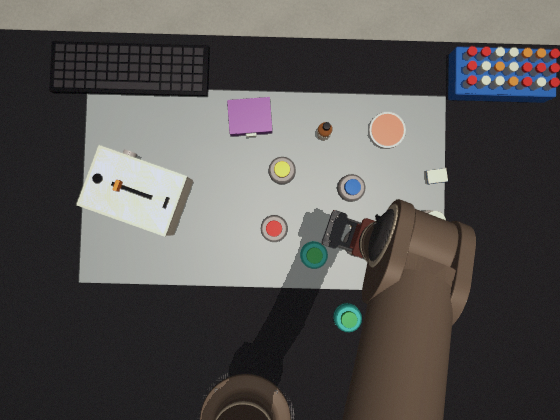

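The slide now measures +31 mm (top view) and +35 mm (side view) from the box centre, so it is fully open. The green cap is at (302,188) in the wrist view, giving (0.449, -0.269), against (0.4486, -0.2676) from the top view. I use (0.448, -0.267), move above it and go down to about 12 mm over the cap.

```bash

python3 -m pendant '[[0,[0,-0.001,0.015],[0,0,0]],[0,[0,0,0.01],[0,0,0]],[0,[0.04,0,0],[0,0,0]],[0,[0.04,0,0],[0,0,0]],[0,[0.03,0,0],[0,0,0]]]'
python3 -m pendant '[[0,[0.025,0,0],[0,0,0]],[0,[0.015,0,0],[0,0,0]],[0,[0,0,0],[0,0,0]],[0,[0,0,0],[0,0,0]]]'
python3 - <<'E'
from h import *
s,M=to([.448,-.267,.052])
w=save('wrist','w9.png');sd=save('side','s9.png')
cv2.imwrite('pics/s9c.png',cv2.resize(sd[130:250,240:400,::-1],(640,480),interpolation=cv2.INTER_CUBIC))
E
```

```text
clock: 10.7
tool_pos: [0.4471, -0.2663, 0.1099]
eef_rot: [-0.571, -0.418, 0.571, -0.417]
wrist_force: [-0.1, 0.5, -0.3]
gripper_width: 0.0006
clock: 11.1
tool_pos: [0.4477, -0.2667, 0.0719]
eef_rot: [0.571, 0.418, -0.571, 0.417]
wrist_force: [-0.4, -0.3, 0.6]
gripper_width: 0.0008
t 11.1 pos [ 0.4477 -0.2667  0.0719] shift tool [0.0199 0.0003 0.0002] w 0.0008254197621225135 F [-0.3519 -0.3496  0.6115]
```

View pics/w9.png

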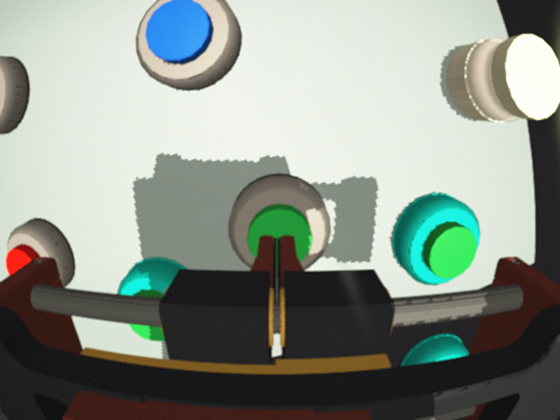

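View pics/s9c.png

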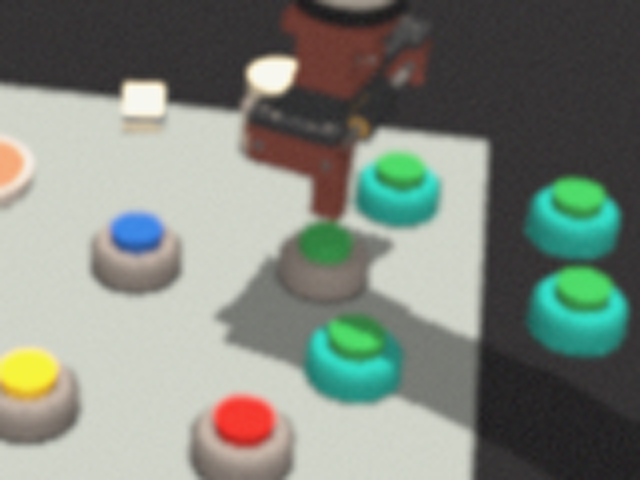

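The fingertips are centred over the green cap, 20 mm above it, and the other pucks are clear. I go down in steps.

```bash

python3 -m pendant '[[0,[0.008,0,0],[0,0,0]],[0,[0.006,0,0],[0,0,0]],[0,[0.003,0,0],[0,0,0]],[0,[0,0,0],[0,0,0]]]'
python3 -m pendant '[[0,[0.002,0,0],[0,0,0]],[0,[0.002,0,0],[0,0,0]],[0,[0,0,0],[0,0,0]]]'
```

```text
clock: 11.6
tool_pos: [0.4469, -0.267, 0.0541]
eef_rot: [-0.571, -0.418, 0.571, -0.417]
wrist_force: [-0.3, 0.2, -0.2]
gripper_width: 0.0007
clock: 11.9
tool_pos: [0.4474, -0.2672, 0.0506]
eef_rot: [0.571, 0.417, -0.571, 0.417]
wrist_force: [-0.1, 0.1, 1.1]
gripper_width: 0.0005
```

Contact has begun at z≈0.051 with about 1 N. I press about 5 mm further.

```bash

python3 -m pendant '[[0,[0.002,0,0],[0,0,0]],[0,[0.002,0,0],[0,0,0]],[0,[0,0,0],[0,0,0]],[0,[0,0,0],[0,0,0]]]'
python3 -m pendant '[[0,[0.001,0,0],[0,0,0]],[0,[0,0,0],[0,0,0]],[0,[0,0,0],[0,0,0]]]'
```

```text
clock: 12.3
tool_pos: [0.4474, -0.2673, 0.0468]
eef_rot: [0.571, 0.417, -0.571, 0.417]
wrist_force: [-0.4, 0.4, 3.5]
gripper_width: 0.0005
clock: 12.6
tool_pos: [0.4474, -0.2672, 0.0457]
eef_rot: [0.571, 0.417, -0.571, 0.417]
wrist_force: [-0.1, 0.3, 4.3]
gripper_width: 0.0008
```

4.3 N and 6.3 mm below the cap's rest height put the cap about 6.5 mm down, past the 4 mm needed and held 0.3 s. I release straight up.

```bash

python3 -m pendant '[[0,[-0.004,0,0],[0,0,0]],[0,[-0.008,0,0],[0,0,0]],[0,[-0.03,0,0],[0,0,0]],[0,[-0.045,0,0],[0,0,0]],[0,[-0.045,0,0],[0,0,0]]]'
python3 -m pendant '[[0,[-0.04,0.02,0.03],[0,0,0]],[0,[0,-0.03,0.045],[0,0,0]],[0,[0,-0.03,0.045],[0,0,0]],[0,[0,0,0.045],[0,0,0]],[0,[0,0,0.03],[0,0,0]]]'
python3 -m pendant '[[0,[0,0,0],[0,0,0]],[0,[0,0,0],[0,0,0]],[0,[0,0,0],[0,0,0]]]'
python3 - <<'E'
from h import *
s,M=to([.448,-.267,.052])
t=save('top','t10.png');sd=save('side','s10.png');w=save('wrist','w10.png')
def B(im,n):
    h=cv2.cvtColor(im,cv2.COLOR_RGB2HSV)
    for nm,lo,hi in (('g',(50,100,60),(75,255,255)),('r',(0,150,80),(5,255,255)),('y',(22,120,80),(35,255,255)),('b',(100,150,80),(120,255,255)),('o',(6,150,100),(18,255,255))):
        m=cv2.inRange(h,lo,hi); k,l,st,c=cv2.connectedComponentsWithStats(m)
        for i in range(1,k):
            if 30<st[i,4]<400 and c[i][1]>100: print(n,nm,c[i].round(1),st[i,4],onz(n,*c[i],.105 if nm=='o' else .038)[:2])
B(t,'top');B(sd,'side')
print('before');B(cv2.imread('pics/side0.png')[:,:,::-1],'side')
E
```

```text
clock: 13.1
tool_pos: [0.4462, -0.2665, 0.1789]
eef_rot: [-0.571, -0.418, 0.571, -0.416]
wrist_force: [0.6, -0.6, -0.8]
gripper_width: 0.0005
clock: 13.6
tool_pos: [0.3528, -0.4357, 0.2155]
eef_rot: [-0.571, -0.416, 0.572, -0.416]
wrist_force: [0.1, -0.2, 0.4]
gripper_width: 0.0005
clock: 13.9
tool_pos: [0.3562, -0.4317, 0.2147]
eef_rot: [0.571, 0.418, -0.57, 0.417]
wrist_force: [1.1, -0.3, 0.8]
gripper_width: 0.0003
t 13.9 pos [ 0.3562 -0.4317  0.2147] shift tool [ 0.1629  0.0378 -0.1846] w 0.0002725789857167309 F [ 1.1184 -0.3249  0.8369]
top g [358.4 242.9] 195 [ 0.4486 -0.2676]
top g [314.1 255.1] 201 [ 0.4159 -0.16  ]
top g [402.8 263.7] 214 [ 0.4008 -0.3774]
top g [348.6 319.1] 215 [ 0.2629 -0.2477]
top g [397.5 320. ] 217 [ 0.2641 -0.3669]
top r [273.4 227.9] 191 [ 0.4794 -0.0585]
top y [281.5 168.7] 200 [ 0.6258 -0.0742]
top b [352.4 185.6] 140 [ 0.589  -0.2498]
top o [324.  130.6] 81 [ 0.7073 -0.1702]
top o [116.9 185. ] 69 [0.5676 0.3022]
side g [339.7 172.7] 84 [ 0.398 -0.368]
side g [384.3 178.4] 111 [ 0.261  -0.3657]
side g [320.9 189.9] 93 [ 0.4463 -0.2623]
side g [385.
[... 465 characters left out ...]
30.3] 93 [0.5644 0.3075]
before
side g [339.6 172.2] 83 [ 0.3985 -0.3709]
side g [384.3 178.4] 113 [ 0.261  -0.3657]
side g [320.9 189.9] 93 [ 0.4463 -0.2623]
side g [385.4 201.2] 136 [ 0.2601 -0.246 ]
side g [328.6 213.8] 123 [ 0.4143 -0.154 ]
side r [221.2 102.7] 56 [ 0.9089 -0.7919]
side r [198.3 119.6] 42 [ 0.9479 -0.6231]
side r [300.5 234.9] 136 [ 0.4774 -0.0523]
side y [246.2 222.8] 129 [ 0.6241 -0.0699]
side b [273.8 187.6] 77 [ 0.5837 -0.2441]
side o [143.2 127.7] 35 [ 1.0506 -0.3942]
side o [ 89.2 181.8] 195 [ 1.0536 -0.0707]
side o [221.3 191.3] 77 [ 0.6981 -0.1039]
side o [ 44.9 228.2] 136 [1.051 0.123]
side o [  5. 265.] 44 [1.0589 0.2443]
side o [242.6 308.8] 84 [0.5487 0.2553]
```

View pics/s10.png

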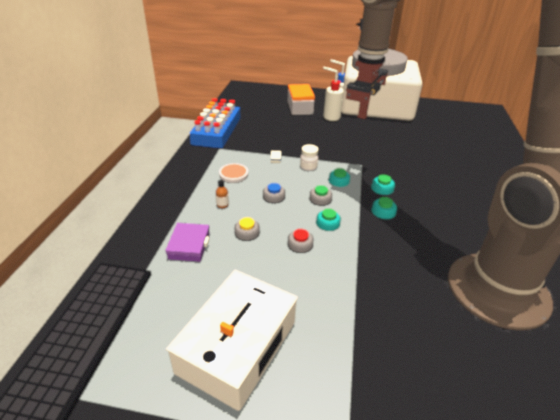

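View pics/t10.png

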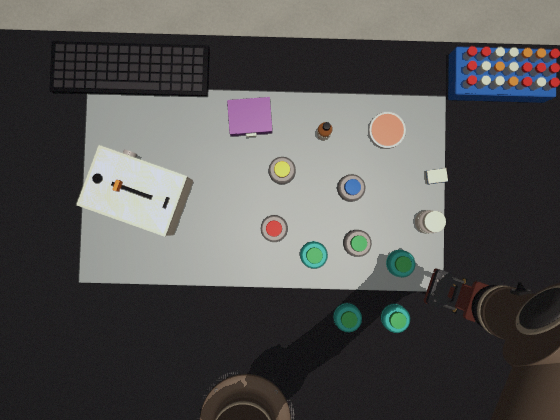

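The slide is at the dot end: (117,185) in the top view and (227,330) in the side view. Every cap is within a pixel of where it was, the bystanders look unmoved, and the arm is clear. I hand in the job.

```bash
python3 -c "
from bench import close_job
print(close_job())"
```

```text
the job is handed in; nothing more can be done
None
```

The shutter is open, the green capture button was pressed once and released, and the job was handed in at about 14 s of the 48 s. `close_job` reports no verdict.

- **Shutter:** I pushed the orange slide with closed fingertips until the tool stalled at the end stop, with about 7 N along the push. Afterwards the fin measured 31 mm (top view) and about 35 mm (side view) to the +y side of the box centre, against 30 mm expected. The side view put it about 4 mm further along. The top view puts its travel at about 52 mm from the start position and the side view at about 54 mm.
- **Green button:** I pressed straight down with about 4.3 N, which puts the cap about 6.5 mm down, and held it about 0.3 s before lifting away. I worked out the depth from the tool height and the force, since the cap travel itself can't be read.
- **Last pictures:** The green cap is at the same pixel as at the start, and the red, yellow and blue caps are within half a pixel. The slide box, bottle, petri dish, jar and cover-glass case look unmoved; I compared those by eye only. The arm ended clear of everything.
- **Checks that failed or disagreed:**
  - The first top-view check of the slide failed because the arm was in the way; a later one succeeded.
  - One wrist-camera reading was 7 mm off because the arm was still settling.

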